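# Back off a blade nut until its thread drops in

## Robot

A 7-joint arm with a two-finger parallel gripper is mounted at the origin on the work surface; the furniture and walls round the work are solid. World frame = base frame: x ahead of the robot, y to its left, z up, the work surface at z = 0. Lengths are in m, angles in rad, forces in N, time in s.
With the tool pointing down it reaches from about 0.425 to 0.925 m from the base axis. Payload 6.8 kg.
Tool frame: the origin (TCP) lies midway between the tips of the shut fingers; the grasp point (between the pads) lies 19 mm behind it; z points along the fingers, y is the line along which they close (so a half turn about z gives the same grasp; the last joint's range is limited). The gripper opens to 85 mm and grips with 20 to 120 N. Pads are 22 mm wide; open, the fingers measure 114 mm over their backs; the gripper's body (76 mm by 85 mm) begins 54 mm behind the grasp point. The pads swing forward as they close: fully open they stand 13 mm farther back than shut.
Start: joints at [1.206, 0.477, 0.022, 1.555, -0.011, 1.109, -0.083], TCP at [0.171, -0.653, 0.231] pointing down, gripper open.
Joint ranges: [-2.96, 2.96], [-0.34, 2.1], [-1.41, 1.46], [0.24, 2.44], [-1.37, 4.51], [0.17, 1.92], [-2.96, 2.96]. Speed limits (rad/s): [2.39, 2.39, 3.14, 3.14, 3.14, 3.14, 3.14].

## Interface

Orientations are given as a rotation vector (axis times angle).
In Python, from bench import r gives the robot as it stands. The module is installed in compiled form; this text tells all that it offers.
- The arm moves only by the tool apply_moves, never from a script. Its argument "rows" is a list of rows, each a list of 6 numbers: the shift along the tool's x, y, z scaled (see below), then the turn, a rotation vector about the tool's x, y, z scaled (see below). A call has 1 to 5 rows; each row is the pose to reach, as a shift and turn from the pose commanded when the call began, along the tool's axes at that moment; what a row does not reach only later rows make up. The controller multiplies each number of a shift by 0.25 m and each number of a turn by 90 degrees. A row lasts 1/8 s, in which the tool goes at most 62.5 mm and 10.7 degrees, less where a joint would pass 70% of its speed; a pose out of reach is approached as far as the arm can. A call with a number of a shift or a turn outside -1 to 1 is refused whole. A call with a gripper value outside its range is refused whole. "claw" is the opening, from 0 (shut) to 1 (fully open), set as the call begins (left out, the last holds). The fingers move at their own pace and stop on an object; "newtons" is the grip in N (left out, the last holds). Time passes only in rows, so rows that repeat a pose let the fingers close. It gives the time, the measured TCP pose, the force, the opening and the grip force at its end, in the units of the state.
- r.get_obs(): the state, without advancing time (a new reading comes with each control period).
- r.grab_frame(name): name is "scene" or "side" or "wrist"; returns a dict with "pixels" (400x640x3 uint8, red, green, blue), "intrinsics" (3x3 intrinsics, pixels), "dist" ([k1, k2, p1, p2, k3] as OpenCV has them; the pictures are not rectified), "eye" and "attitude" of the camera in the world. Camera axes: x right, y up, looking along -z (the intrinsics and any distortion apply to the point x, -y, -z); pixel columns grow to the right and rows downward; lengths in m; the calibration is good to about 2 mm. A picture is of the moment at which its call begins. There is no depth.
- r.hand_in(): hands the job in; it is judged then, once.
Trained networks look in a picture, given as the dict that the camera call returned (one of the last four; its "shot" number tells which), for a name from the list of things; names that differ only in an ending like _2 or _b are one class to them, and where a whole thing is asked for, a point or a joint stands for the part that bears it (a point fixed in the world has none). Each returns a list of dicts, best first, with "conf" (0 to 1); they miss things now and then, are a little off and sometimes report something else, mostly with a low value. They report only what shows in the picture. A call takes as long as a camera call. They do not tell look-alikes from the thing itself.
- r.search_frame(picture, thing): "rect" ([left, top, width, height] in pixels, round what is visible of it).
- r.outline_of(picture, thing): "pixels" (400x640 bool, what is visible of it) and "rect" ([left, top, width, height] in pixels, round what is visible of it).
- r.landmark_of(picture, thing): "point" ([column, row] in pixels: a listed point, or the origin of a listed thing).
The state is a dict: "clock": time; "joints": joint angles; "qvel": joint speeds; "tau": joint torques, N m; "tcp_pos": TCP position; "orientation": TCP orientation; "contact_force": force on the tool from outside, world axes, zero at the start; "moment": the same for the moment, N m; "grip_width": finger opening in m; "gripper_force": force on a finger pad.
Only numpy, scipy, OpenCV 4.12 (cv2) and the standard library are available. Lean on these libraries where they do the work, as an engineer would, in place of code of your own. Each camera call takes 0.05 s, during which the arm holds its last target. There are 200 camera calls.

## Task

The brass-coloured hex nut has been set on its spindle stud but its thread has not caught, so it stands high on the thread end. Back it off (turn it anticlockwise seen from above) without lifting it off the stud until it drops into the thread, and let go of it there, sitting level. Leave the dark flange nut on the other spindle alone.

Things in the scene. Friction and masses are not known exactly. Their poses are not given: they have to be found in the camera images.
- hex_nut_mid (a point): Centre (half-way up, on the bore axis) of the loose brass-coloured hex nut: 46 mm across flats, 53 across corners, 26 high, 0.2 kg. z up along the bore; the normals of its flats lie at 0, 60, 120.. degrees from its x axis, three lugs in the bore at 0, 120, 240. At the start the lugs ride on the thread end and this centre is 79 mm above the spindle's underside; dropped in, 69 mm.
- spindle_a: Blue blade spindle, bolted down, that carries the brass-coloured nut: round flange 90 mm across, 13 thick, boss 47 across up to 30 mm, then an upright steel stud 29 mm across up to 66 mm, and above it a plain 18 mm pilot pin up to 96 mm, standing 4 mm out of the nut at the start. Origin: centre of its underside, on the stud axis, z up. Fingers have free room round the nut and 30 mm below it.
- thread_end (a point): Point on the stud axis at the height of the thread end, 76 mm above the spindle's underside. 21 to 41 degrees anticlockwise from the start the nut's lugs stand over the gaps and, once released, it drops 10 mm by its own weight. A hard stop comes only after 60 degrees or more: a turn of 50 degrees always serves. Clockwise it soon meets a stop and does not drop. It turns freely.
- flange_nut_mid (a point): Centre (half-way up, on its axis) of the bystander: a dark steel flange nut, 26 mm high, 46 mm across the flats, with a round collar about 62 mm across at its foot. It is already fully down on the boss of a second blue spindle of the same kind; the two spindles may stand either way round. Not to be moved.
Things that resemble listed ones, but are neither listed nor needed, are in the scene too. Of the things that look like the part that bears hex_nut_mid, the larger one is meant. What is shaped like the spindle_a but green is not meant.

How it is judged:
At the end, for the whole second after the job is handed in: The brass-coloured hex nut is on its stud with its centre 64 to 72 mm above the spindle's underside (dropped in: 69 mm), within 5 mm of the stud axis, level within 7 degrees and at rest; the flange nut is within 10 mm of where it was (z of hex_nut_mid in the frame of spindle_a between 0.064 and 0.072 m and horizontal distance between hex_nut_mid and spindle_a below 0.005 m and angle between hex_nut_mid's own z axis and vertical below 0.12 rad and linear speed of hex_nut below 0.02 m/s and distance of flange_nut_mid from where it was at the start of the episode below 0.01 m); the robot touches nothing.
It fails at once if the hex nut is lifted off the thread end (centre more than 10 mm above where it stood) (z of hex_nut_mid in the frame of spindle_a above 0.089 m).
It fails at once if the flange nut is moved more than 10 mm (distance of flange_nut_mid from where it was at the start of the episode above 0.01 m).
It also fails if it takes over 32 s, if anything falls off the work surface, if the arm or the gripper's body presses on something with over 40 N, if the wrist force passes 120 N, or if a joint passes its speed limit or range.

## Working session

There is one attempt and no reset: what is moved stays moved. The work goes in short steps, Python scripts to look and compute and a tool call to move; the robot and the scene stay as the last step left them, time stands still between calls to the robot, and variables do not carry over. Pictures are saved under pics/ and viewed, at most 10 in all, crops included, and the job is handed in when it is done.

Besides the shell and the picture viewer there is one more tool, called after "Request:" by a JSON object that holds its "api" and its "payload", one argument or row to a line. apply_moves: Moves the arm, as the interface text tells. Its arguments: {"type":"object","properties":{"rows":{"type":"array","items":{"type":"array","items":{"type":"number"}}},"claw":{"type":"number"},"newtons":{"type":"number"}},"required":["rows"]}

```bash
mkdir -p pics; cat > h.py <<'E'
import numpy as np, cv2
from bench import r
from scipy.spatial.transform import Rotation as R
def att(f):
    a=np.array(f["attitude"],float)
    if a.shape==(3,3): return a
    return R.from_rotvec(a).as_matrix() if a.size==3 else R.from_quat(a).as_matrix()
def ray(f,p):
    u=cv2.undistortPoints(np.array([[p]],float),np.array(f["intrinsics"]),np.array(f["dist"]))[0,0]
    d=att(f)@np.array([u[0],-u[1],-1]); return np.array(f["eye"]),d/np.linalg.norm(d)
def proj(f,P):
    c=att(f).T@(np.array(P)-np.array(f["eye"])); c=c*[1,-1,-1]
    return cv2.projectPoints(c.reshape(1,1,3),np.zeros(3),np.zeros(3),np.array(f["intrinsics"]),np.array(f["dist"]))[0].ravel()
def tri(rs):
    A=sum(np.eye(3)-np.outer(d,d) for o,d in rs); b=sum((np.eye(3)-np.outer(d,d))@o for o,d in rs)
    return np.linalg.solve(A,b)
def save(f,n): cv2.imwrite("pics/"+n,f["pixels"][:,:,::-1])
E
python3 - <<'E'
from h import *
o=r.get_obs(); print(o)
for n in("scene","side","wrist"):
    f=r.grab_frame(n); save(f,n+"0.png"); print(n,np.array(f["eye"]).round(3),np.array(f["attitude"]).round(3).tolist())
    for t in("hex_nut_mid","spindle_a","thread_end","flange_nut_mid"):
        print(t,[(np.round(d["point"],1).tolist(),round(d["conf"],2)) for d in r.landmark_of(f,t)],[(np.round(d["rect"]).tolist(),round(d["conf"],2)) for d in r.search_frame(f,t)] if t!="thread_end" else "")
E
```

```text
{'clock': 0.0, 'joints': array([ 1.20587186,  0.47776533,  0.02230435,  1.55642643, -0.01149669,
        1.1093073 , -0.08311788]), 'qvel': array([-0.00103484,  0.00044291, -0.00185666, -0.00029491, -0.00129383,
        0.00050556, -0.00042258]), 'tau': array([-9.92884998e-04, -5.96445894e+01,  1.60778783e+00, -2.81196249e+01,
        1.24112071e-02,  9.38688027e-03,  3.48949072e-06]), 'tcp_pos': array([ 0.17131659, -0.65229726,  0.23035891]), 'orientation': array([-3.11398793e+00, -4.02145070e-01,  5.40117909e-04]), 'contact_force': array([-0.61811411, -0.16533823, -0.06717809]), 'moment': array([ 0.01063656,  0.00404646, -0.00466686]), 'gripper_force': 0.0, 'grip_width': 0.08541083154943356}
scene [-0.154  0.431  0.656] [0.507, -0.934, -1.936]
hex_nut_mid [([261.9, 239.7], 0.81), ([302.9, 198.6], 0.66)] [([290.0, 188.0, 30.0, 21.0], 0.58), ([252.0, 231.0, 20.0, 18.0], 0.55)]
spindle_a [([300.7, 226.4], 0.88), ([216.8, 243.1], 0.77)] [([195.0, 205.0, 44.0, 54.0], 0.96), ([283.0, 189.0, 43.0, 49.0], 0.88)]
thread_end [([210.3, 216.8], 0.88), ([305.2, 196.9], 0.7)] 
flange_nut_mid [([357.7, 188.1], 0.76)] [([348.0, 177.0, 27.0, 23.0], 0.66)]
side [ 0.412 -0.626  0.585] [0.902, -0.041, -0.092]
hex_nut_mid [([317.6, 169.9], 0.75), ([314.6, 167.2], 0.44)] [([305.0, 162.0, 28.0, 25.0], 0.87)]
spindle_a [([319.8, 204.1], 0.91), ([328.1, 152.7], 0.67)] [([310.0, 116.0, 37.0, 45.0], 0.72), ([298.0, 162.0, 45.0, 55.0], 0.68)]
thread_end [([320.6, 174.2], 0.74), ([330.0, 125.1], 0.67)] 
flange_nut_mid [([326.4, 237.2], 0.69)] [([311.0, 226.0, 37.0, 30.0], 0.93)]
wrist [ 0.254 -0.631  0.376] [-0.284, 0.219, -1.3]
hex_nut_mid [] []
spindle_a [] []
thread_end [] 
flange_nut_mid [] []
```

```bash
python3 - <<'E'
import cv2,numpy as np
a=cv2.imread("pics/scene0.png")[130:290,160:400];b=cv2.imread("pics/side0.png")[90:290,220:440]
a=cv2.resize(a,(400,267),interpolation=2);a=cv2.copyMakeBorder(a,0,333,0,0,0)
s=cv2.resize(cv2.imread("pics/scene0.png"),(400,250));a[300:550]=s
b=cv2.resize(b,(400,364),interpolation=2);b=cv2.copyMakeBorder(b,0,236,0,0,0)
b[366:600]=cv2.resize(cv2.imread("pics/side0.png"),(400,234))
cv2.imwrite("pics/v1.png",np.hstack([a,b]))
E
python3 - <<'E'
import sys;sys.path.insert(0,'.')
from h import *
f=r.grab_frame("scene");g=r.grab_frame("side")
for n,p,q in(("hex",[302.9,198.6],[317.6,169.9]),("sp",[300.7,226.4],[319.8,204.1]),("te",[305.2,196.9],[320.6,174.2]),("fl",[357.7,188.1],[326.4,237.2]),("green?",[216.8,243.1],[328.1,152.7])):
    P=tri([ray(f,p),ray(g,q)]); print(n,P.round(4),(proj(f,P)-p).round(1),(proj(g,P)-q).round(1))
E
```

```text
hex [0.4709 0.0816 0.0797] [0.1 0.2] [ 0.1 -0.2]
sp [ 0.4769  0.0818 -0.007 ] [1.  1.1] [ 1.1 -1.1]
te [0.4765 0.0724 0.076 ] [0.4 0.4] [ 0.4 -0.4]
fl [ 0.4758 -0.0693  0.0438] [1.5 1.4] [ 1.9 -1.8]
green? [ 5.135e-01  2.648e-01 -1.000e-04] [0.7 0.8] [ 0.6 -0.7]
```

View pics/v1.png

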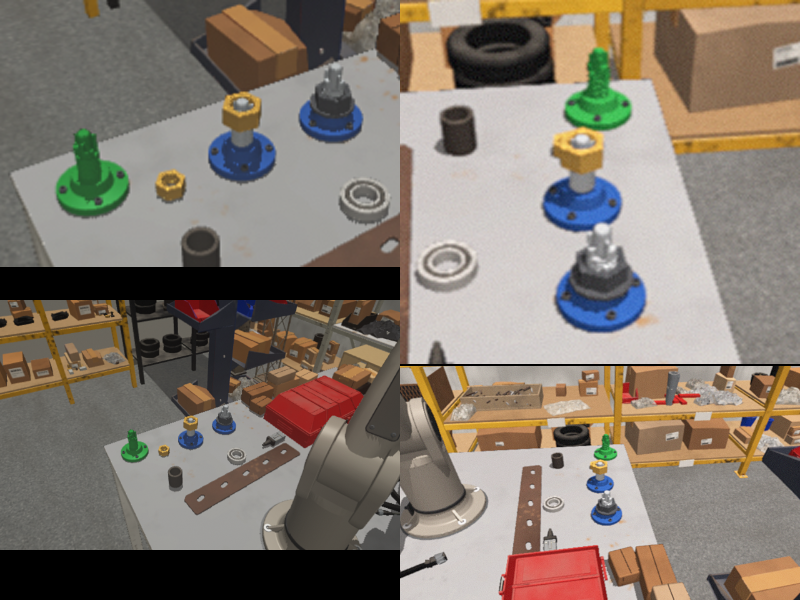

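The brass nut could be any of these:
- The nut on the blue spindle, scene (303,199) / side (318,170). This one is meant.
- The small brass nut lying loose, scene (262,240). It is too small.
- The green look-alike spindle, scene (217,243). It carries no nut.
- The dark flange nut, scene (358,188). This is the bystander.

The target is at about (0.475, 0.077). Next I check the toolbox height and plan an arc to it.

```bash
cat >> h.py <<'E'
def rel(P,pos=None,rv=None):
    o=r.get_obs(); pos=o["tcp_pos"] if pos is None else pos; rv=o["orientation"] if rv is None else rv
    return (R.from_rotvec(rv).as_matrix().T@(np.array(P)-pos)/0.25).round(3)
E
python3 - <<'E'
from h import *
g=r.grab_frame("side");f=r.grab_frame("scene")
for p in((160,316),(165,395),(330,310),(320,395)):
    for z in (0,.12): 
        o,d=ray(g,p); print(p,z,(o+d*(z-o[2])/d[2]).round(3))
for p in((425,205),(520,140),(590,160)):
    o,d=ray(f,p); print("scene",p,[(o+d*(z-o[2])/d[2]).round(2).tolist() for z in(0,.15)])
for P in((.30,-.47,.36),(.40,-.33,.36),(.47,-.2,.36),(.48,-.05,.32),(.475,.077,.2)): print(P,rel(P))
E
```

```text
(160, 316) 0 [ 0.195 -0.18   0.   ]
(160, 316) 0.12 [ 0.239 -0.272  0.12 ]
(165, 395) 0 [ 0.226 -0.312  0.   ]
(165, 395) 0.12 [ 0.264 -0.377  0.12 ]
(330, 310) 0 [ 0.465 -0.195  0.   ]
(330, 310) 0.12 [ 0.454 -0.284  0.12 ]
(320, 395) 0 [ 0.436 -0.332  0.   ]
(320, 395) 0.12 [ 0.431 -0.393  0.12 ]
scene (425, 205) [[0.39, -0.21, 0.0], [0.27, -0.06, 0.15]]
scene (520, 140) [[0.48, -0.65, 0.0], [0.34, -0.4, 0.15]]
scene (590, 160) [[0.32, -0.73, 0.0], [0.21, -0.46, 0.15]]
(0.3, -0.47, 0.36) [ 0.683 -0.577 -0.515]
(0.4, -0.33, 0.36) [ 1.212 -1.017 -0.515]
(0.47, -0.2, 0.36) [ 1.615 -1.449 -0.515]
(0.48, -0.05, 0.32) [ 1.806 -2.019 -0.355]
(0.475, 0.077, 0.2) [ 1.916 -2.515  0.125]
```

View pics/scene0.png

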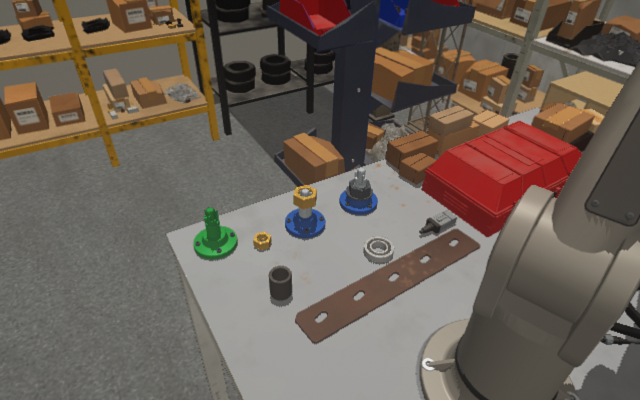

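The scene shows the target nut at (305,199) on blue and the small loose brass nut at (262,240). A red toolbox lies at (500,175), so I cross it high.

Request:
{"api": "apply_moves", "payload": {
  "rows": [
    [0, 0, -0.25, 0, 0, 0],
    [0.15, -0.13, -0.45, 0, 0, 0],
    [0.35, -0.29, -0.6, 0, 0, 0],
    [0.52, -0.43, -0.6, 0, 0, 0],
    [0.68, -0.58, -0.6, 0, 0, 0]
  ],
  "claw": 1
}}

```text
clock: 2.02
tcp_pos: [0.2993, -0.4698, 0.3826]
orientation: [3.114, 0.402, 0.002]
contact_force: [1.2, 0.5, -0.8]
grip_width: 0.0854
gripper_force: 0.0
```

Request:
{"api": "apply_moves", "payload": {
  "rows": [
    [0.17, -0.15, 0, 0, 0, 0],
    [0.35, -0.29, 0, 0, 0, 0],
    [0.53, -0.44, 0, 0, 0, 0],
    [0.67, -0.6, 0, 0, 0, 0],
    [0.85, -0.8, 0, 0, 0, 0]
  ]
}}

```text
clock: 2.65
tcp_pos: [0.4509, -0.2269, 0.3815]
orientation: [3.115, 0.4, 0.001]
contact_force: [1.2, -1.0, 1.0]
grip_width: 0.0853
gripper_force: 0.0
```

```bash
python3 - <<'E'
from h import *
o=r.get_obs();print(o["clock"],o["tcp_pos"],o["joints"].round(2),rel((.475,.077,.24)))
E
```

```text
2.65 [ 0.45089297 -0.22689528  0.38148904] [ 0.62  0.1  -0.3   1.73  0.03  1.32 -1.  ] [ 0.4   -1.152  0.565]
```

Request:
{"api": "apply_moves", "payload": {
  "rows": [
    [0.08, -0.24, 0, 0, 0, 0],
    [0.16, -0.46, 0.05, 0, 0, 0],
    [0.24, -0.69, 0.1, 0, 0, 0],
    [0.3, -0.9, 0.2, 0, 0, 0],
    [0.35, -1.0, 0.35, 0, 0, 0]
  ]
}}

```text
clock: 3.28
tcp_pos: [0.4721, 0.0395, 0.2944]
orientation: [3.115, 0.408, 0.006]
contact_force: [0.3, -0.1, 0.2]
grip_width: 0.0857
gripper_force: 0.0
```

Request:
{"api": "apply_moves", "payload": {
  "rows": [
    [0.05, -0.15, 0.2, 0, 0, 0],
    [0.05, -0.15, 0.2, 0, 0, 0]
  ]
}}

```text
clock: 3.52
tcp_pos: [0.4717, 0.0779, 0.2409]
orientation: [-3.113, -0.411, 0.009]
contact_force: [-0.9, -0.8, 0.0]
grip_width: 0.0856
gripper_force: 0.0
```

```bash
python3 - <<'E'
from h import *
o=r.get_obs();print(o["clock"],o["tcp_pos"],o["joints"].round(2))
f=r.grab_frame("wrist");save(f,"w1.png")
for t in("hex_nut_mid","spindle_a","thread_end","flange_nut_mid"):
    print(t,[(np.round(d["point"],1).tolist(),round(d["conf"],2)) for d in r.landmark_of(f,t)])
for z in(0,.03,.079,.092): print(z,proj(f,(.475,.077,z)))
E
```

```text
3.525 [0.4717191  0.07788268 0.24085659] [ 0.23  0.19 -0.59  1.96  0.12  1.02 -1.72]
hex_nut_mid [([324.1, 174.5], 0.91), ([235.6, 144.7], 0.72)]
spindle_a [([326.3, 160.8], 0.95), ([173.8, 82.1], 0.79)]
thread_end [([136.8, 87.2], 0.92), ([327.1, 178.3], 0.75), ([450.3, 200.0], 0.69)]
flange_nut_mid [([448.5, 197.3], 0.77), ([329.6, 177.0], 0.32)]
0 [325.26976727 158.70309121]
0.03 [325.37193835 164.28524721]
0.079 [325.57812202 175.55623592]
0.092 [325.64333856 179.12297328]
```

View pics/w1.png

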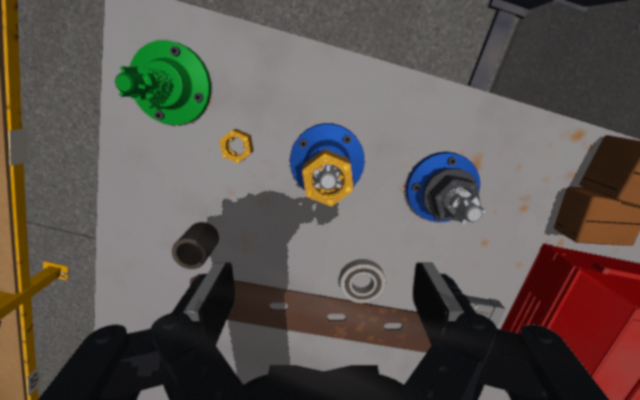

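The wrist picture shows the target nut on blue at (326,178), the small decoy at (236,146), the flange nut at (448,195) and the green spindle at (170,82). My predicted position agrees with what I see. Next I fit the hexagon's yaw and centre.

```bash
cat > fit.py <<'E'
from h import *
from scipy.optimize import minimize
o=r.get_obs();f=r.grab_frame("wrist")
m=[d for d in r.outline_of(f,"hex_nut_mid")]
for d in m: print(d["rect"],d["conf"])
c0=proj(f,(.475,.077,.085))
best=min(m,key=lambda d:np.hypot(d["rect"][0]+d["rect"][2]/2-c0[0],d["rect"][1]+d["rect"][3]/2-c0[1]))
hsv=cv2.cvtColor(f["pixels"],cv2.COLOR_RGB2HSV);x0,y0,w,h=[int(v) for v in best["rect"]]
bx=np.zeros((400,640),bool);bx[y0-4:y0+h+4,x0-4:x0+w+4]=1
col=(hsv[...,0]>12)&(hsv[...,0]<32)&(hsv[...,1]>110)&(hsv[...,2]>60)&bx
def hull(M):
    c=np.vstack([k.reshape(-1,2) for k in cv2.findContours(M.astype(np.uint8),0,1)[0]]);out=np.zeros((400,640),np.uint8);cv2.fillConvexPoly(out,cv2.convexHull(c),1);return out
def model(x,y,yaw,zo=0):
    a=yaw+np.pi/6+np.arange(6)*np.pi/3; P=[(x+.0266*np.cos(t),y+.0266*np.sin(t),z) for t in a for z in(ZC-.013,ZC+.013)]
    q=np.array([proj(f,p) for p in P]);out=np.zeros((400*1,640),np.uint8)
    cv2.fillConvexPoly(out,np.round(cv2.convexHull((q*16).astype(np.float32))).astype(np.int32),255,cv2.LINE_AA,4);return out/255.
import sys; ZC=float(sys.argv[1]) if len(sys.argv)>1 else .079
for name,M in(("color",hull(col)),("net",hull(best["pixels"]))):
    cost=lambda p:np.abs(model(p[0]/1000,p[1]/1000,p[2]/10)-M).sum()
    R_=[minimize(cost,[475,77,y0],method="Nelder-Mead",options=dict(initial_simplex=[[475,77,y],[479,77,y],[475,81,y],[475,77,y+2]])) for y in np.radians(np.arange(0,60,15))*10]
    b=min(R_,key=lambda s:s.fun) if 0 else min(R_,key=lambda s:s.fun)
    print(name,M.sum(),"cost",b.fun,"xy",b.x[:2].round(1),"yaw",np.degrees(b.x[2]/10)%60, sorted([(round(s.fun),round(np.degrees(s.x[2]/10)%60,1)) for s in R_]))
T=R.from_rotvec(o["orientation"]).as_matrix(); print("tool x,y,z",T.T.round(3).tolist(),"y yaw mod60",np.degrees(np.arctan2(T[1,1],T[0,1]))%60,o["tcp_pos"])
E
sed -i 's/for y in np.radians/for y in np.radians/; s/\[475,77,y0\]/[475,77,y]/' fit.py; python3 fit.py
```

```text
[296.2, 151.0, 50.9, 57.8] 0.95
[215.4, 133.0, 33.6, 34.1] 0.91
color 2106 cost 102.75294117647059 xy [473.4  74.6] yaw 53.12569874454689 [(103, np.float64(52.5)), (103, np.float64(53.1)), (103, np.float64(53.3)), (103, np.float64(53.3))]
net 2143 cost 72.29411764705883 xy [473.9  74.4] yaw 52.29071229088392 [(72, np.float64(52.3)), (72, np.float64(52.5)), (72, np.float64(52.5)), (73, np.float64(52.2))]
tool x,y,z [[0.968, 0.252, 0.002], [0.252, -0.968, 0.001], [0.002, -0.0, -1.0]] y yaw mod60 44.585409730274364 [0.47523641 0.0743896  0.2450914 ]
```

Request:
{"api": "apply_moves", "payload": {
  "rows": [
    [-0.006, 0, 0.2, 0, 0, -0.087],
    [-0.006, 0, 0.36, 0, 0, -0.087],
    [-0.006, 0, 0.36, 0, 0, -0.087],
    [-0.006, 0, 0.36, 0, 0, -0.087]
  ]
}}

```text
clock: 4.38
tcp_pos: [0.474, 0.0752, 0.1554]
orientation: [3.081, 0.613, 0.004]
contact_force: [0.4, -0.2, 0.5]
grip_width: 0.0854
gripper_force: 0.0
```

```bash
python3 fit.py; python3 - <<'E'
from h import *
f=r.grab_frame("wrist");save(f,"w2.png")
E
```

```text
[186.7, 129.5, 44.4, 43.8] 0.94
[291.8, 172.7, 66.0, 78.4] 0.58
color 3962 cost 191.96470588235292 xy [473.7  74.8] yaw 52.39289985699823 [(192, np.float64(52.4)), (193, np.float64(51.3)), (193, np.float64(51.8)), (194, np.float64(52.2))]
net 4065 cost 110.9450980392157 xy [474.   74.4] yaw 52.014098368698455 [(111, np.float64(51.9)), (111, np.float64(51.9)), (111, np.float64(52.0)), (112, np.float64(52.2))]
tool x,y,z [[0.924, 0.383, 0.002], [0.383, -0.924, 0.0], [0.002, 0.0, -1.0]] y yaw mod60 52.501332130808194 [0.47399477 0.07523454 0.15540655]
```

View pics/w2.png

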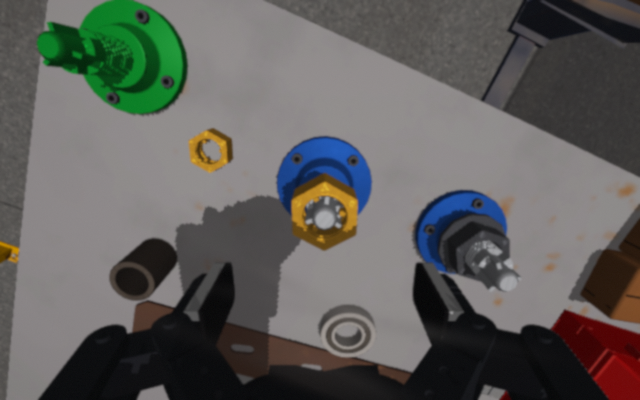

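The wrist picture shows the nut at (325,212) with its flats facing the fingers. Both fits agree, so I descend.

Request:
{"api": "apply_moves", "payload": {
  "rows": [
    [0, 0, 0.15, 0, 0, 0],
    [0, 0, 0.3, 0, 0, 0],
    [0, 0, 0.4, 0, 0, 0],
    [0, 0, 0.4, 0, 0, 0],
    [0, 0, 0.4, 0, 0, 0]
  ]
}}

```text
clock: 5.15
tcp_pos: [0.4739, 0.0754, 0.0551]
orientation: [3.081, 0.614, 0.003]
contact_force: [0.2, -0.6, -0.7]
grip_width: 0.0852
gripper_force: 0.0
```

Request:
{"api": "apply_moves", "payload": {
  "rows": [
    [0, 0, 0, 0, 0, 0],
    [0, 0, 0, 0, 0, 0],
    [0, 0, 0, 0, 0, 0],
    [0, 0, 0, 0, 0, 0],
    [0, 0, 0, 0, 0, 0]
  ],
  "claw": 0,
  "newtons": 25
}}

```text
clock: 5.78
tcp_pos: [0.4734, 0.075, 0.0545]
orientation: [3.081, 0.614, 0.002]
contact_force: [-0.6, -0.9, 6.4]
grip_width: 0.0454
gripper_force: 29.8
```

Request:
{"api": "apply_moves", "payload": {
  "rows": [
    [0, 0, 0, 0, 0, -0.06],
    [0, 0, 0, 0, 0, -0.12],
    [0, 0, 0, 0, 0, -0.18],
    [0, 0, 0, 0, 0, -0.24],
    [0, 0, 0, 0, 0, -0.3]
  ]
}}

```text
clock: 6.4
tcp_pos: [0.4731, 0.0757, 0.0541]
orientation: [-2.85, -1.321, -0.002]
contact_force: [0.4, 0.6, -0.3]
grip_width: 0.0456
gripper_force: 29.3
```

Request:
{"api": "apply_moves", "payload": {
  "rows": [
    [0, 0, 0, 0, 0, -0.06],
    [0, 0, 0, 0, 0, -0.12],
    [0, 0, 0, 0, 0, -0.18],
    [0, 0, 0, 0, 0, -0.24],
    [0, 0, 0, 0, 0, -0.26]
  ]
}}

```text
clock: 7.02
tcp_pos: [0.4727, 0.0748, 0.0536]
orientation: [-2.526, -1.868, 0.0]
contact_force: [1.1, -0.7, -1.7]
grip_width: 0.0455
gripper_force: 29.0
```

```bash
python3 - <<'E'
from h import *
o=r.get_obs();print(o["clock"],o["joints"].round(2),o["contact_force"],o["moment"],o["grip_width"],o["gripper_force"]);T=R.from_rotvec(o["orientation"]).as_matrix();print(np.degrees(np.arctan2(T[1,1],T[0,1])))
f=r.grab_frame("wrist");g=r.grab_frame("side")
a=f["pixels"][80:400,120:520];b=cv2.resize(g["pixels"][100:260,220:420],(400,320),interpolation=2)
cv2.imwrite("pics/v3.png",np.hstack([a,b])[:,:,::-1])
E
```

```text
7.025 [ 0.29  0.52 -0.71  2.12  0.54  0.69 -1.08] [ 1.0591587  -0.70639724 -1.68564864] [-0.15765551 -0.11846169 -0.00876672] 0.04548171508640538 28.993354439735413
-17.034906331702533
```

View pics/v3.png

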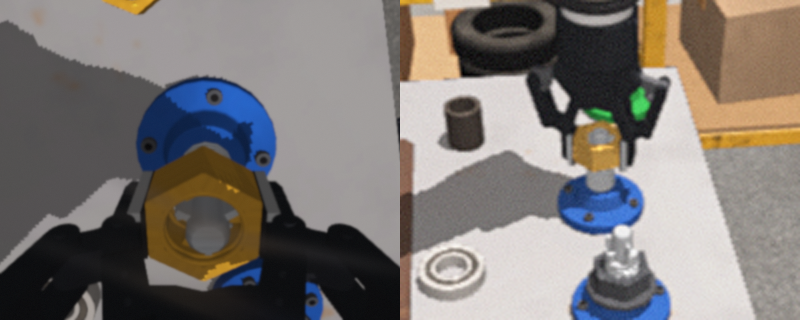

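The nut sits level in the pads and has turned 50°. Now I release it.

Request:
{"api": "apply_moves", "payload": {
  "rows": [
    [0, 0, 0, 0, 0, 0],
    [0, 0, 0, 0, 0, 0],
    [0, 0, 0, 0, 0, 0],
    [0, 0, 0, 0, 0, 0],
    [0, 0, 0, 0, 0, 0]
  ],
  "claw": 1
}}

```text
clock: 7.75
tcp_pos: [0.4728, 0.0751, 0.0538]
orientation: [2.526, 1.867, 0.0]
contact_force: [-0.0, -0.2, 0.2]
grip_width: 0.0853
gripper_force: 0.0
```

```bash
python3 - <<'E'
from h import *
f=r.grab_frame("wrist");g=r.grab_frame("side")
a=f["pixels"][80:400,120:520];b=cv2.resize(g["pixels"][100:260,220:420],(400,320),interpolation=2)
cv2.imwrite("pics/v4.png",np.hstack([a,b])[:,:,::-1])
E
```

```text
(no output)
```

View pics/v4.png

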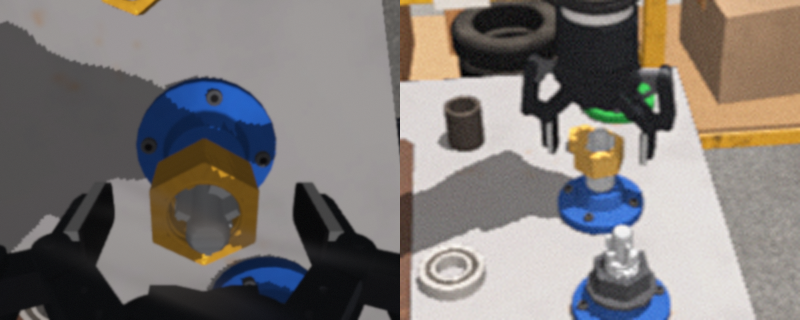

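The nut has dropped: the pin now stands well clear of it and the nut shows lower in both views. I retreat straight up and verify.

Request:
{"api": "apply_moves", "payload": {
  "rows": [
    [0, 0, -0.12, 0, 0, 0],
    [0, 0, -0.3, 0, 0, 0],
    [0, 0, -0.5, 0, 0, 0],
    [0, 0, -0.7, 0, 0, 0],
    [0, 0, -0.7, 0, 0, 0]
  ]
}}

```text
clock: 8.48
tcp_pos: [0.4751, 0.0759, 0.2324]
orientation: [2.523, 1.864, 0.01]
contact_force: [0.2, 0.1, -0.6]
grip_width: 0.085
gripper_force: 0.0
```

Request:
{"api": "apply_moves", "payload": {
  "rows": [
    [0, 0, 0, 0, 0, 0],
    [0, 0, 0, 0, 0, 0],
    [0, 0, 0, 0, 0, 0]
  ]
}}

```text
clock: 8.85
tcp_pos: [0.4721, 0.0751, 0.2277]
orientation: [-2.525, -1.867, 0.002]
contact_force: [0.4, -0.2, -0.4]
grip_width: 0.0853
gripper_force: 0.0
```

```bash
python3 fit.py .069; python3 - <<'E'
from h import *
f=r.grab_frame("scene");g=r.grab_frame("side");w=r.grab_frame("wrist")
rs=[]
for k in(f,g,w):
    c=proj(k,(.4737,.0748,.069)); L=r.landmark_of(k,"hex_nut_mid")
    L=[d for d in L if np.hypot(*(np.array(d["point"])-c))<12]
    print(c.round(1),[(np.round(d["point"],1).tolist(),round(d["conf"],2)) for d in L])
    if L: rs.append(ray(k,L[0]["point"]))
print(tri(rs).round(4),r.get_obs()["clock"])
b=cv2.resize(g["pixels"][100:260,220:420],(400,320),interpolation=2)
cv2.imwrite("pics/v5.png",np.hstack([w["pixels"][80:400,120:520],b])[:,:,::-1])
E
```

```text
[300.8, 151.1, 48.3, 61.9] 0.9
[271.9, 54.7, 33.6, 35.0] 0.65
color 2150 cost 156.02745098039216 xy [473.3  74.8] yaw 40.98835380038685 [(156, np.float64(41.0)), (158, np.float64(40.3)), (158, np.float64(41.6)), (158, np.float64(43.1))]
net 2231 cost 86.30588235294118 xy [473.7  75.1] yaw 43.904143503143615 [(86, np.float64(43.9)), (87, np.float64(42.3)), (87, np.float64(42.7)), (88, np.float64(42.5))]
tool x,y,z [[0.293, 0.956, -0.0], [0.956, -0.293, -0.002], [-0.002, 0.0, -1.0]] y yaw mod60 42.96068440975213 [0.47213468 0.07506652 0.22772381]
[305.2 200.9] [([302.9, 203.3], 0.9)]
[319.5 176. ] [([318.2, 176.1], 0.79), ([316.2, 169.4], 0.52)]
[324.2 180.1] [([326.6, 177.4], 0.68)]
[0.4741 0.0784 0.0654] 9.25
```

View pics/v5.png

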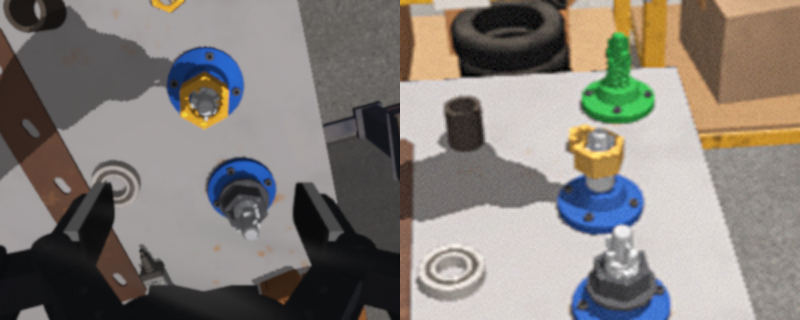

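The nut is down and level (wrist crop (204,100), side crop (597,152)), and the flange nut hasn't moved.

```bash
python3 -c "
from bench import r
print(r.hand_in())"
```

```text
the job is handed in; nothing more can be done
None
```

I turned the brass hex nut 50° anticlockwise and released it: it dropped into the thread, sitting level on its stud at a measured centre height of about 65 mm (69 mm expected, 64–72 mm allowed). The flange nut was left untouched, and the job was handed in at about 9 s; no verdict came back.

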